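Unbar the blank rack and take out the long blanks

TASK

Lift the steel retaining bar up out of the two open brackets of the slotted rack and lay it flat on the bench; only then take the two longer wooden blanks out of their slots and set them fully inside the shallow wooden tray, level on its floor and without dropping anything. Leave the two shorter blanks standing in their slots, and do not disturb the jar, sanding block, rosin cake and awl.

Things in the scene. Friction and masses are not known exactly. Their poses are not given: they have to be found in the camera images.
- rack: fixed wooden rack, origin under its centre on the bench, on the left or right of the bench (tray on the other side). Base 96 (own x) x 250 (own y) x 8 mm. Ribs 90 mm long (x), tops 44 mm above the bench, leave four open-ended slots along x, 15 mm wide, floor 8 mm above the bench, at own y = -70, -26, +26, +70 mm. A bracket stands at either end
- bracket_0 (a point): centre of the notch floor of the steel bracket at the rack's own y = -113 mm, 71 mm above the bench; bracket 10 mm thick (rack y), 46 mm wide (rack x), tops 92 mm above the bench, open-topped notch 20 mm wide (rack x)
- bracket_1 (a point): the same for the bracket at the rack's own y = +113 mm
- bench (a point): fixed point on the bench top at x = 0.48, y = 0. But for the listed things the bench is flat and free from x = 0.32 to 0.64 m, y = -0.36 to 0.32 m (the bench's edge lies beyond); fixed odds and ends lie nearer the robot, and a fixed small offcut 22 mm high beyond x = 0.70 m at the far left
- tray: fixed shallow open wooden tray, 190 (own x) x 150 (own y) x 38 mm high, walls and floor 6 mm thick; origin under its centre on the bench
- bar: the retaining bar: dark steel flat bar 257 mm long (own y), 16 mm wide (own x), 10 mm high (own z), 0.3 to 0.46 kg; origin at the centre of its underside. At the start it lies loose in both bracket notches of the rack, underside 71 mm above the bench, 3 mm above the blanks' top edges; between the two middle blanks there is a 40 mm free gap below its middle
- bar_mid (a point): centre of the retaining bar's volume
- long_a: longer blank: plain light wooden plate on edge, 130 mm long (own x), 12 mm thick (own y), 60 mm high (own z), 40 to 80 g; origin at the centre of its underside. At the start it stands in one of the rack's slots (which one varies), underside 8 mm above the bench, top 24 mm exposed above the ribs, within 8 mm of centred along the slot
- long_b: longer blank: plain light wooden plate on edge, 130 mm long (own x), 12 mm thick (own y), 60 mm high (own z), 40 to 80 g; origin at the centre of its underside. At the start it stands in one of the rack's slots (which one varies), underside 8 mm above the bench, top 24 mm exposed above the ribs, within 8 mm of centred along the slot
- long_a_mid (a point): centre of the volume of long_a
- long_b_mid (a point): centre of the volume of long_b
- short_a: shorter blank: plain light wooden plate on edge, 90 mm long (own x), 12 mm thick (own y), 60 mm high (own z), 40 to 80 g; origin at the centre of its underside. At the start it stands in one of the rack's slots (which one varies), underside 8 mm above the bench, top 24 mm exposed above the ribs, within 8 mm of centred along the slot. It stays there
- short_b: shorter blank: plain light wooden plate on edge, 90 mm long (own x), 12 mm thick (own y), 60 mm high (own z), 40 to 80 g; origin at the centre of its underside. At the start it stands in one of the rack's slots (which one varies), underside 8 mm above the bench, top 24 mm exposed above the ribs, within 8 mm of centred along the slot. It stays there
- jar: bystander: glass jar with tin lid, 67 mm across, 90 mm high, upright; origin at the centre of its underside
- sanding_block: bystander: cork sanding block 42 (own x) x 78 (own y) x 26 mm; origin at the centre of its underside
- rosin: bystander: brown rosin cake in a pale card tray, 36 (own x) x 52 (own y) x 22 mm; origin at the centre of its underside
- awl: bystander: awl with wooden handle lying flat, 25 (own x) x 143 (own y) x 24 mm; origin at the centre of its underside
Mind the look-alikes: they are no part of the job. Leave any purple look-alike of the short_b alone.

How it is judged:
By the outcome, as a careful person would: the job done as asked, in the order asked, and still so for the second after the job is handed in, with the robot touching nothing.
It also fails if it takes over 62 s, if anything falls off the work surface, if the arm or the gripper's body presses on something with over 40 N, if the wrist force passes 120 N, or if a joint passes its speed limit or range.

ROBOT

A 6-joint arm with a two-finger parallel gripper is mounted at the origin on the work surface; the furniture and walls round the work are solid. World frame = base frame: x ahead of the robot, y to its left, z up, the work surface at z = 0. Lengths are in m, angles in rad, forces in N, time in s.
With the tool pointing down it reaches from about 0.375 to 0.975 m from the base axis. Payload 3.8 kg.
Tool frame: the origin (TCP) lies midway between the tips of the shut fingers; the grasp point (between the pads) lies 19 mm behind it; z points along the fingers, y is the direction in which the jaws open and shut (so a half turn about z gives the same grasp; the last joint's range is limited). The gripper opens to 88 mm and grips with 3 to 60 N. Pads are 18 mm wide; open, the fingers measure 123 mm over their backs; the gripper's body (75 mm by 187 mm) begins 45 mm behind the grasp point.
Start: joints at [-1.211, 0.264, 1.604, -0, 1.274, -0.037], TCP at [0.261, -0.623, 0.21] pointing down, gripper open.
Joint ranges: [-2.63, 2.63], [-0.94, 2.18], [0.31, 2.57], [-1.31, 4.45], [0, 2.66], [-2.55, 2.55]. Speed limits (rad/s): [2.57, 2.57, 3.14, 3.14, 3.14, 3.14].

INTERFACE

Orientations are given as a unit quaternion [w, x, y, z].
In Python, from cell import bot, eyes gives the robot as it stands.
- The arm moves only by the tool drive_tool, never from a script. Its argument "rows" is a list that holds one entry, the list of rows, each a list of 6 numbers: the shift along the tool's x, y, z in cm, then the turn, a rotation vector about the tool's x, y, z in degrees. In form: [[[dx, dy, dz, wx, wy, wz], ...]]. A call has 1 to 5 rows; each row is the pose to reach, as a shift and turn from the pose commanded when the call began, along the tool's axes at that moment; what a row does not reach only later rows make up. A row lasts 1/10 s, in which the tool goes at most 50 mm and 8.59 degrees, less where a joint would pass 70% of its speed; a pose out of reach is approached as far as the arm can. A call with a gripper value outside its range is refused whole. "claw" is the opening, from 0 (shut) to 1 (fully open), set as the call begins (left out, the last holds). The fingers move at their own pace and stop on an object; the grip force is fixed at half the most. Time passes only in rows, so rows that repeat a pose let the fingers close. It gives the time, the measured TCP pose, the force and the opening at its end, in the units of the state.
- bot.state(): the state, without advancing time (a new reading comes with each control period).
- eyes.camera(name): name is "scene" or "top" or "wrist"; returns a dict with "color" (384x512x3 uint8, red, green, blue), "range_z" (384x512 float32, m along the optical axis (not along the pixel's ray), 0 where there is no reading), "camera_matrix" (3x3 intrinsics, pixels), "extrinsics" (4x4, takes a point from world to camera coordinates). Camera axes: x right, y up, looking along -z (the intrinsics and any distortion apply to the point x, -y, -z); pixel columns grow to the right and rows downward; lengths in m; the calibration is good to about 2 mm. The wrist camera is an equidistant fisheye: a pixel r from the principal point sees the ray r / f radians off the axis. A picture is of the moment at which its call begins.
- bot.hand_in(): hands the job in, once; it reports no verdict.
The state is a dict: "t": time; "joint_positions": joint angles; "joint_vel": joint speeds; "effort": joint torques, N m; "eef_pos": TCP position; "tool_rot": TCP orientation; "wrist_force": force on the tool from outside, world axes, zero at the start; "ft_torque": the same for the moment, N m; "finger_gap": finger opening in m.
Only numpy, scipy, OpenCV 4.12 (cv2) and the standard library are available. Lean on these libraries where they do the work, as an engineer would, in place of code of your own. Each camera call takes 0.05 s, during which the arm holds its last target. There are 200 camera calls.

## Working session

There is one attempt and no reset: what is moved stays moved. The work goes in short steps, Python scripts to look and compute and a tool call to move; the robot and the scene stay as the last step left them, time stands still between calls to the robot, and variables do not carry over. Pictures are saved under pics/ and viewed, about 8 in all and at most 12, crops included, and the job is handed in when it is done.

Besides the shell and the picture viewer there is one more tool, called after "Call:" by a JSON object that holds its "fn" and its "kwargs", one argument or row to a line. drive_tool: Moves the arm, as the interface text tells. Its arguments: {"type":"object","properties":{"rows":{"type":"array"},"claw":{"type":"number"}},"required":["rows"]}

```bash
mkdir -p pics
cat > h.py <<'E'
import numpy as np, cv2
from cell import bot, eyes
def grab(n):
    c=eyes.camera(n); np.savez(f'{n}.npz',**c); return c
def cloud(c):
    K=c['camera_matrix'];z=c['range_z'];h,w=z.shape
    u,v=np.meshgrid(np.arange(w),np.arange(h))
    P=np.stack([(u-K[0,2])/K[0,0]*z,-(v-K[1,2])/K[1,1]*z,-z,np.ones_like(z)],-1)
    W=P@np.linalg.inv(c['extrinsics']).T
    W=W[...,:3]; W[z==0]=np.nan
    return W
E
python3 - <<'E'
from h import *
for n in('top','scene'):
    c=grab(n); cv2.imwrite(f'pics/{n}0.png',c['color'][...,::-1]); print(n,c['camera_matrix'].tolist(),np.round(c['extrinsics'],3).tolist())
print(bot.state())
E
```

```text
top [[420.93525912379414, 0.0, 261.47888368358787], [0.0, 420.93525912379414, 187.58026677803005], [0.0, 0.0, 1.0]] [[-0.02, -1.0, 0.01, -0.015], [0.982, -0.018, 0.186, -0.496], [-0.186, 0.013, 0.982, -1.099], [0.0, 0.0, 0.0, 1.0]]
scene [[394.45239746826667, 0.0, 251.94002500955736], [0.0, 394.45239746826667, 186.60501366026048], [0.0, 0.0, 1.0]] [[-0.687, -0.726, 0.002, 0.331], [0.37, -0.348, 0.861, -0.253], [-0.625, 0.593, 0.508, -0.84], [0.0, 0.0, 0.0, 1.0]]
{'t': 0.1, 'joint_positions': array([-1.21085462e+00,  2.64627705e-01,  1.60520666e+00,  3.14946031e-07,
        1.27368944e+00, -3.69410488e-02]), 'joint_vel': array([ 0.00045368, -0.00262831, -0.00550442, -0.00029481,  0.00017064,
        0.00023412]), 'effort': array([-4.56820762e-04, -5.03618681e+01, -3.58071256e+01,  7.29068625e-02,
        2.33327650e-02, -6.15453860e-05]), 'eef_pos': array([ 0.26065128, -0.62190718,  0.20856294]), 'tool_rot': array([-9.53037899e-04,  9.80374590e-01,  1.97141398e-01, -1.55115693e-04]), 'wrist_force': array([ 0.80875162,  0.15817466, -0.78361112]), 'ft_torque': array([-0.00509121, -0.00918125,  0.02240348]), 'finger_gap': 0.08769766004396692}
```

View pics/top0.png

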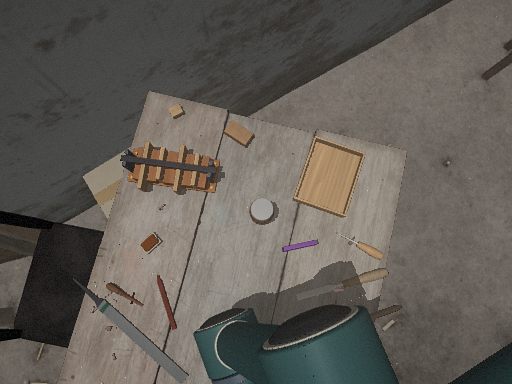

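View pics/scene0.png

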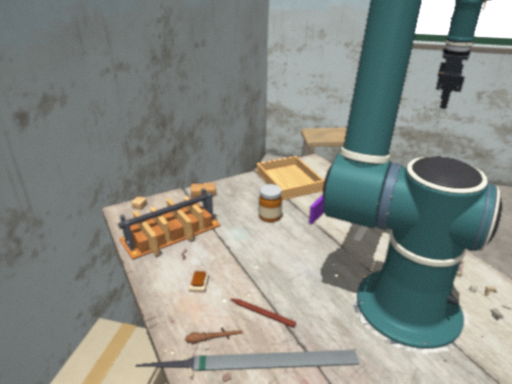

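Top view: the rack with the bar is at about (172,170) and the tray at (330,177). The jar is at (262,210), the sanding block at (238,132), the rosin at (151,243), the awl at (365,248), and the purple look-alike at (300,245). Next I'll measure these and enlarge the rack.

Run:
```python
from h import *
c=dict(np.load('top.npz')); W=cloud(c)
Z=W[...,2]; m=np.zeros(Z.shape,bool); m[135:205,110:232]=1
def fit(mask,n):
    P=W[mask][:,:2].astype(np.float32); 
    (cx,cy),(a,b),t=cv2.minAreaRect(P); print(n,len(P),'c',round(cx,4),round(cy,4),'size',round(a*1e3),round(b*1e3),'ang',round(t,1),'z',np.round(np.nanmedian(W[mask][:,2]),4),'mean',P.mean(0).round(4))
hsv=cv2.cvtColor(c['color'],cv2.COLOR_RGB2HSV)
bz=m&(Z>.074)&(Z<.086); fit(bz,'bar')
P=W[bz][:,:2]; d=np.linalg.svd(P-P.mean(0),full_matrices=False)[2][0]; print('bar axis',d,np.degrees(np.arctan2(d[1],d[0])))
b=m&(Z>.060)&(Z<.0735)&(hsv[...,1]>60)
n,l,s,ce=cv2.connectedComponentsWithStats(b.astype(np.uint8))
for i in range(1,n):
    if s[i,4]>8: print(s[i].tolist()); fit(l==i,'blank')
fit(m&(Z>.003)&(Z<.012)&(hsv[...,1]>90),'base')
t=np.zeros_like(m); t[130:222,285:372]=1
fit(t&(Z>.03)&(Z<.045),'trayrim')
t[:]=0;t[195:230,245:280]=1; fit(t&(Z>.08),'jar')
t[:]=0;t[115:152,218:260]=1; fit(t&(Z>.018),'sand')
im=c['color'][130:210,105:240,::-1]; cv2.imwrite('pics/crop1.png',cv2.resize(im,None,fx=5.5,fy=5.5,interpolation=cv2.INTER_CUBIC))
print('bench z',np.nanmedian(Z[200:260,170:240]))
```

```text
bar 631 c 0.5713 0.2217 size 258 72 ang 81.1 z 0.0811 mean [0.558  0.2239]
bar axis [0.15283955 0.98825102] 81.20848148922929
[143, 141, 8, 17, 80]
blank 80 c 0.6025 0.2866 size 12 46 ang 81.1 z 0.068 mean [0.6026 0.2858]
[178, 144, 7, 19, 91]
blank 91 c 0.5903 0.1917 size 13 52 ang 81.0 z 0.0681 mean [0.5902 0.1909]
[159, 147, 7, 13, 64]
blank 64 c 0.5916 0.244 size 12 35 ang 80.9 z 0.0678 mean [0.5914 0.2433]
[194, 153, 6, 12, 54]
blank 54 c 0.5745 0.1494 size 11 32 ang 81.6 z 0.0677 mean [0.574  0.1493]
[137, 164, 9, 25, 126]
blank 126 c 0.5298 0.2988 size 14 65 ang 82.4 z 0.0673 mean [0.5292 0.2974]
[155, 166, 8, 14, 66]
blank 66 c 0.5387 0.2523 size 14 36 ang 74.3 z 0.0679 mean [0.539  0.2514]
[173, 168, 8, 24, 112]
blank 112 c 0.5173 0.2027 size 13 60 ang 83.4 z 0.068 mean [0.5174 0.2024]
[190, 171, 8, 15, 74]
blank 74 c 0.5218 0.1582 size 13 39 ang 78.3 z 0.0684 mean [0.5213 0.1574]
base 303 c 0.5796 0.2068 size 284 168 ang 88.0 z 0.0083 mean [0.536  0.1925]
trayrim 601 c 0.5296 -0.2133 size 151 191 ang 69.4 z 0.0382 mean [ 0.5298 -0.2161]
jar 416 c 0.4305 -0.0246 size 57 58 ang 89.1 z 0.0911 mean [ 0.4307 -0.0236]
sand 392 c 0.6609 0.0372 size 77 43 ang 54.8 z 0.0259 mean [0.6602 0.0372]
bench z 0.0006949414640764484
```

View pics/crop1.png

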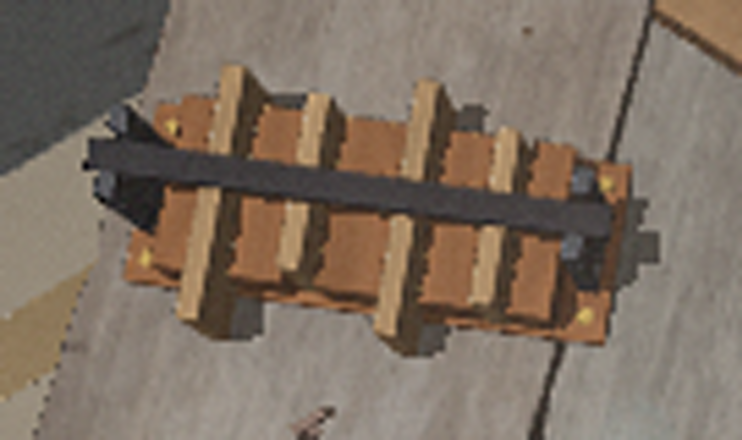

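The light wooden plates in the rack appear in this crop at x≈210, 305, 410 and 495. The ones at 210 and 410 stick out past the ribs and are about 130 mm, so they are the long blanks, in own y = +70 and −26. Those at 305 and 495 are the short ones, about 90 mm. The purple piece is a look-alike. Now I'll get exact coordinates and the free space.

Run:
```python
from h import *
c=dict(np.load('top.npz')); W=cloud(c); Z=W[...,2]
hsv=cv2.cvtColor(c['color'],cv2.COLOR_RGB2HSV)
a=np.radians(-8.8);u=np.array([np.cos(a),np.sin(a)]);v=np.array([-u[1],u[0]])
S=W[...,:2]@u;T=W[...,:2]@v
m=np.zeros(Z.shape,bool); m[135:205,110:232]=1
bar=m&(Z>.076)&(Z<.0855)&(hsv[...,1]<80)
s0=np.median(S[bar]); bar&=abs(S-s0)<.012
P=W[bar][:,:2];d=np.linalg.svd(P-P.mean(0),full_matrices=False)[2][0];print('bar ang',np.degrees(np.arctan2(d[1],d[0])))
ext=[np.percentile(T[bar],q) for q in(0,1,99,100)];print('bar s',np.percentile(S[bar],[2,50,98]),'t',ext)
sc=S[bar].mean();tc=(ext[0]+ext[3])/2;print('bar centre',sc*u+tc*v)
bl=m&(Z>.064)&(Z<.071)&(hsv[...,1]>60)
for k in(-70,-26,26,70):
    q=bl&(abs(T-tc-k/1e3)<.012); print(k,q.sum(),'t',(np.median(T[q])-tc).round(4),'s',(S[q].min()-sc).round(4),(S[q].max()-sc).round(4),'mid',((S[q].min()+S[q].max())/2*u+np.median(T[q])*v).round(4))
for n,(r0,r1,c0,c1),h in[('rosin',(228,258,135,168),.012),('awl',(228,262,332,388),.008),('purple',(235,255,278,322),.008),('redpencil',(270,332,150,182),.004),('tray',(130,222,285,372),.032),('sand',(115,152,218,260),.015)]:
    t=np.zeros_like(m);t[r0:r1,c0:c1]=1;t&=(Z>h)
    r=cv2.minAreaRect(W[t][:,:2].astype(np.float32));print(n,t.sum(),np.round(r[0],3),np.round(r[1],3),round(r[2],1),'x',W[t][:,0].min().round(3),W[t][:,0].max().round(3),'y',W[t][:,1].min().round(3),W[t][:,1].max().round(3),'z',W[t][:,2].max().round(3))
```

```text
bar ang 81.19847273642561
bar s [0.5095911  0.51709581 0.52555431] t [np.float64(0.17750813520728576), np.float64(0.18004298836359453), np.float64(0.43138577473881884), np.float64(0.43546427169129265)]
bar centre [0.5579929  0.22375515]
-70 109 t -0.071 s -0.0455 0.0434 mid [0.5461 0.1538]
-26 167 t -0.027 s -0.0663 0.0627 mid [0.5521 0.1974]
26 108 t 0.0249 s -0.0408 0.0474 mid [0.5651 0.2479]
70 168 t 0.0685 s -0.0713 0.0573 mid [0.5616 0.2925]
rosin 225 [0.355 0.283] [0.035 0.051] 41.3 x 0.327 0.383 y 0.255 0.311 z 0.028
awl 263 [ 0.333 -0.291] [0.128 0.029] 68.3 x 0.298 0.368 y -0.35 -0.237 z 0.029
purple 179 [ 0.337 -0.131] [0.107 0.027] 89.4 x 0.323 0.35 y -0.185 -0.078 z 0.068
redpencil 415 [0.202 0.238] [0.159 0.084] 1.4 x 0.122 0.281 y 0.196 0.281 z 0.017
tray 568 [ 0.529 -0.214] [0.15  0.191] 69.5 x 0.417 0.642 y -0.315 -0.113 z 0.044
sand 405 [0.661 0.037] [0.077 0.043] 54.9 x 0.624 0.697 y -0.004 0.078 z 0.032
```

```bash
cat > go.py <<'E'
import sys
from h import *
from scipy.spatial.transform import Rotation as R
def st():
    s=bot.state(); q=np.array(s['tool_rot']); return s,R.from_quat(q[[1,2,3,0]])
def go(x,y,z,yaw):
    s,r=st(); a=np.radians(yaw)
    g=R.from_matrix(np.array([[np.cos(a),np.sin(a),0],[np.sin(a),-np.cos(a),0],[0,0,-1]]))
    d=r.inv().apply(np.array([x,y,z])-s['eef_pos'])*100
    w=(r.inv()*g).as_rotvec(degrees=True)
    print('shift cm',d.round(2),'rot deg',w.round(2),'|',s['eef_pos'].round(4),'t',round(s['t'],2),'j',s['joint_positions'].round(2),'F',s['wrist_force'].round(1),'gap',round(s['finger_gap'],4))
go(*map(float,sys.argv[1:]))
E
python3 go.py .558 .2228 .16 81.2; python3 go.py .558 .2228 .16 -98.8
```

```text
shift cm [ 60.07 -66.4    4.99] rot deg [ -0.1   -0.06 -58.46] | [ 0.2607 -0.6219  0.2086] t 0.1 j [-1.21  0.26  1.61  0.    1.27 -0.04] F [ 0.8  0.2 -0.8] gap 0.0877
shift cm [ 60.07 -66.4    4.99] rot deg [-7.0000e-02  1.1000e-01  1.2154e+02] | [ 0.2607 -0.6219  0.2086] t 0.1 j [-1.21  0.26  1.61  0.    1.27 -0.04] F [ 0.8  0.2 -0.8] gap 0.0877
```

Call:
{"fn": "drive_tool", "kwargs": {
  "rows": [
    [[3, -3.4, 0, 0, 0, 0], [6.4, -7, 0, 0, 0, 0], [9.7, -10.7, 0, 0, 0, 0], [13, -14.4, 0, 0, 0, 0], [16, -17.6, 0, 0, 0, 0]]
  ],
  "claw": 0.5
}}

```text
t: 0.6
eef_pos: [0.3404, -0.3959, 0.2091]
tool_rot: [-0.001, 0.98, 0.197, -0.0]
wrist_force: [1.5, -0.1, 0.5]
finger_gap: 0.0503
```

Call:
{"fn": "drive_tool", "kwargs": {
  "rows": [
    [[3.3, -3.7, 0, 0, 0, 0], [6.6, -7.4, 0, 0, 0, 0], [9.9, -11, 0, 0, 0, 0], [13.2, -14.6, 0, 0, 0, 0], [16.5, -18.2, 0, 0, 0, 0]]
  ]
}}

```text
t: 1.1
eef_pos: [0.4222, -0.1648, 0.2095]
tool_rot: [-0.0, 0.98, 0.197, -0.0]
wrist_force: [0.9, 0.1, 0.7]
finger_gap: 0.0442
```

Call:
{"fn": "drive_tool", "kwargs": {
  "rows": [
    [[3.3, -3.7, 0, 0, 0, -8], [6.6, -7.4, 0, 0, 0, -16], [9.9, -11, 0, 0, 0, -24], [13.2, -14.6, 0, 0, 0, -32], [16.5, -18.2, 0, 0, 0, -40]]
  ]
}}

```text
t: 1.6
eef_pos: [0.5041, 0.0669, 0.2095]
tool_rot: [0.0, 0.852, 0.523, -0.0]
wrist_force: [-0.1, -0.4, -1.0]
finger_gap: 0.044
```

```bash
python3 go.py .558 .2228 .14 81.2
```

```text
shift cm [16.34 -2.24  6.94] rot deg [-0.000e+00  1.000e-02 -1.811e+01] | [0.5041 0.0669 0.2095] t 1.6 j [ 0.08 -0.05  1.95 -0.    1.24  0.55] F [-0.1 -0.4 -1. ] gap 0.044
```

Call:
{"fn": "drive_tool", "kwargs": {
  "rows": [
    [[4, -0.5, 1.7, 0, 0, -5], [8, -1, 3.4, 0, 0, -10], [12, -1.6, 5.2, 0, 0, -14], [16.3, -2.2, 6.9, 0, 0, -18.1], [16.3, -2.2, 6.9, 0, 0, -18.1]]
  ]
}}

```text
t: 2.1
eef_pos: [0.558, 0.2234, 0.1368]
tool_rot: [-0.002, 0.76, 0.65, -0.002]
wrist_force: [-0.7, -0.8, -0.1]
finger_gap: 0.0441
```

```bash
python3 go.py .558 .2228 .074 81.2;  python3 - <<'E'
from h import *
for n in('wrist',):
    c=grab(n); cv2.imwrite(f'pics/{n}1.png',c['color'][...,::-1])
E
```

```text
shift cm [-0.06  0.04  6.28] rot deg [-0.28  0.06 -0.07] | [0.558  0.2234 0.1368] t 2.1 j [0.34 0.18 1.84 0.   1.12 0.49] F [-0.7 -0.8 -0.1] gap 0.0441
```

View pics/wrist1.png

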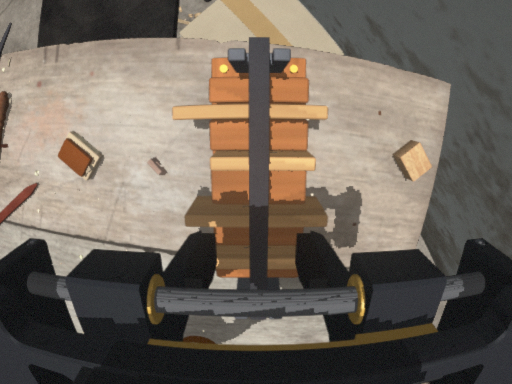

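The wrist view shows the bar (column ≈260) centred between the fingers at (190,260) and (325,260). The long blanks at rows 113 and 212 stick out past the ribs. I'll descend.

Call:
{"fn": "drive_tool", "kwargs": {
  "rows": [
    [[0, 0, 1.5, 0, 0, 0], [0, 0, 3, 0, 0, 0], [0, 0, 4.5, 0, 0, 0], [0, 0, 4.5, 0, 0, 0], [0, 0, 4.5, 0, 0, 0]]
  ]
}}

```text
t: 2.65
eef_pos: [0.5586, 0.2189, 0.095]
tool_rot: [-0.0, 0.762, 0.648, -0.001]
wrist_force: [-0.7, 0.0, 0.4]
finger_gap: 0.0439
```

```bash
python3 go.py .558 .2228 .0735 81.2
```

```text
shift cm [ 0.38 -0.12  2.15] rot deg [-0.07  0.04 -0.43] | [0.5586 0.2189 0.095 ] t 2.65 j [ 0.33  0.22  1.88 -0.    1.04  0.49] F [-0.7  0.   0.4] gap 0.0439
```

Call:
{"fn": "drive_tool", "kwargs": {
  "rows": [
    [[0.4, -0.1, 1, 0, 0, -0.4], [0.4, -0.1, 2.1, 0, 0, -0.4], [0.4, -0.1, 2.1, 0, 0, -0.4], [0.4, -0.1, 2.1, 0, 0, -0.4], [0.4, -0.1, 2.1, 0, 0, -0.4]]
  ]
}}

```text
t: 3.15
eef_pos: [0.559, 0.2241, 0.0749]
tool_rot: [0.0, 0.759, 0.651, 0.0]
wrist_force: [0.6, 1.0, 0.8]
finger_gap: 0.0441
```

Call:
{"fn": "drive_tool", "kwargs": {
  "rows": [
    [[0, 0, 0, 0, 0, 0], [0, 0, 0, 0, 0, 0], [0, 0, 0, 0, 0, 0], [0, 0, 0, 0, 0, 0], [0, 0, 0, 0, 0, 0]]
  ],
  "claw": 0.02
}}

```text
t: 3.65
eef_pos: [0.5589, 0.2239, 0.0748]
tool_rot: [0.0, 0.759, 0.651, 0.0]
wrist_force: [0.7, -0.0, 0.8]
finger_gap: 0.0062
```

```bash
python3 go.py .558 .2228 .0735 81.2
```

```text
shift cm [-0.13 -0.07  0.13] rot deg [ 0.01 -0.    0.03] | [0.5589 0.2239 0.0748] t 3.65 j [ 0.34  0.24  1.89 -0.    1.01  0.49] F [ 0.7 -0.   0.8] gap 0.0062
```

Run:
```python
from h import *
s=grab('scene')['color'][165:265,95:245,::-1]; w=grab('wrist')['color'][150:384,130:390,::-1]
f=lambda i:cv2.resize(i,(400,int(i.shape[0]*400/i.shape[1])),interpolation=cv2.INTER_CUBIC)
a,b=f(s),f(w);H=max(len(a),len(b));o=np.zeros((H,800,3),np.uint8);o[:len(a),:400]=a;o[:len(b),400:]=b
cv2.imwrite('pics/p2.png',o);print(bot.state()['finger_gap'])
```

```text
0.0022474633813841256
```

View pics/p2.png

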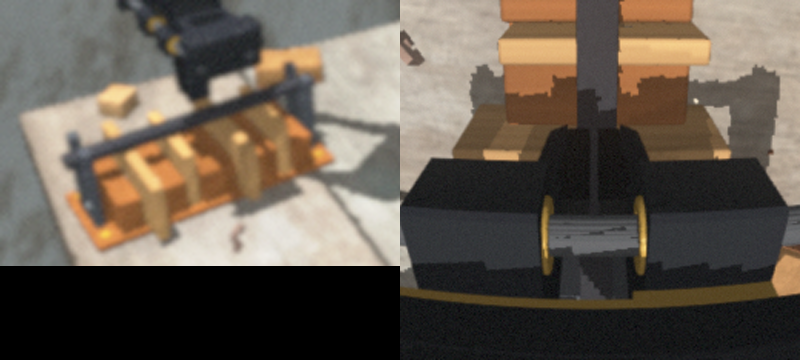

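The fingers shut to 2 mm without holding the bar, which still lies in both brackets. I'll measure the true fingertip height in the depth image.

Run:
```python
from h import *
c=dict(np.load('scene.npz')); W=cloud(c); col=c['color']
m=(abs(W[...,0]-.555)<.04)&(abs(W[...,1]-.222)<.025)&(W[...,2]>.05)
r,q=np.where(m)
for row in np.unique(r):
    k=q[r==row]; print(row,k.min(),k.max(),'z',W[row,k,2].min().round(4),W[row,k,2].max().round(4),'x',W[row,k,0].min().round(3),W[row,k,0].max().round(3),'col',col[row,k].mean(0).round())
```

```text
42 151 158 z 0.4849 0.4856 x 0.561 0.572 col [ 79. 130. 132.]
43 147 157 z 0.4843 0.4856 x 0.556 0.564 col [ 84. 131. 132.]
44 143 156 z 0.4834 0.4859 x 0.551 0.562 col [ 83. 131. 132.]
45 139 155 z 0.4827 0.486 x 0.547 0.561 col [ 82. 132. 133.]
46 141 154 z 0.4818 0.4854 x 0.543 0.548 col [ 76. 132. 135.]
47 142 152 z 0.4812 0.4841 x 0.538 0.543 col [ 76. 133. 135.]
48 143 151 z 0.4805 0.4829 x 0.535 0.538 col [ 75. 131. 133.]
49 145 150 z 0.4792 0.4815 x 0.533 0.538 col [ 78. 131. 132.]
50 145 149 z 0.4793 0.4802 x 0.529 0.53 col [110. 147. 145.]
52 165 166 z 0.4691 0.4693 x 0.533 0.533 col [52. 92. 92.]
53 163 166 z 0.4668 0.469 x 0.529 0.534 col [55. 93. 95.]
54 162 166 z 0.465 0.4679 x 0.527 0.533 col [55. 95. 97.]
55 161 166 z 0.464 0.4661 x 0.527 0.531 col [54. 96. 98.]
56 160 167 z 0.4618 0.4656 x 0.523 0.53 col [56. 96. 97.]
57 158 167 z 0.4596 0.4647 x 0.522 0.53 col [55. 94. 95.]
58 157 168 z 0.458 0.4632 x 0.52 0.529 col [53. 92. 93.]
59 156 168 z 0.4563 0.4627 x 0.517 0.527 col [53. 90. 92.]
60 155 168 z 0.454 0.4609 x 0.517 0.527 col [52. 88. 89.]
61 156 168 z 0.4525 0
[... 8550 characters left out ...]
 84.  64.]
213 162 183 z 0.0502 0.0767 x 0.528 0.569 col [113.  90.  64.]
214 161 184 z 0.0562 0.073 x 0.523 0.559 col [133. 105.  71.]
215 161 185 z 0.0536 0.0712 x 0.52 0.56 col [163. 128.  85.]
216 177 184 z 0.0535 0.0698 x 0.516 0.548 col [171. 136.  90.]
217 178 182 z 0.0515 0.0675 x 0.518 0.545 col [154. 120.  80.]
218 179 182 z 0.0538 0.0649 x 0.517 0.536 col [151. 119.  79.]
219 180 182 z 0.0535 0.0618 x 0.517 0.531 col [154. 120.  80.]
220 181 182 z 0.0532 0.0581 x 0.518 0.526 col [157. 122.  82.]
221 182 182 z 0.0546 0.0546 x 0.519 0.519 col [155. 120.  80.]
222 182 182 z 0.0518 0.0518 x 0.519 0.519 col [154. 120.  83.]
223 183 183 z 0.0501 0.0501 x 0.515 0.515 col [155. 120.  83.]
```

The depth shows the fingertips at z≈0.106 while the reported TCP is at 0.075, about 30 mm of disagreement. I'll check this sideways and in the other cameras before going lower.

Run:
```python
from h import *
c=dict(np.load('scene.npz')); W=cloud(c)
f=(W[...,2]>.107)&(W[...,2]<.135)&(abs(W[...,0]-.555)<.05)&(abs(W[...,1]-.222)<.04)
a=np.radians(-8.8);u=np.array([np.cos(a),np.sin(a)]);v=np.array([-u[1],u[0]])
P=W[f];e=bot.state()['eef_pos'];d=P[:,:2]-e[:2]
print('finger pts rel TCP along u',np.percentile(d@u,[0,10,50,90,100]).round(4),'v',np.percentile(d@v,[0,10,50,90,100]).round(4),e)
t=grab('top');T=cloud(t)
f=(T[...,2]>.09)&(abs(T[...,0]-.555)<.06)&(abs(T[...,1]-.222)<.06)
print('top',f.sum(),np.nanmin(T[f][:,2]) if f.any() else '')
w=dict(np.load('wrist.npz'));E=np.linalg.inv(w['extrinsics']);print('wrist cam pos',E[:3,3],'axis',-E[:3,2])
# wrist depth: bar top & finger tips, equidistant
K=w['camera_matrix'];z=w['range_z'];h,wd=z.shape;U,V=np.meshgrid(np.arange(wd),np.arange(h))
x=(U-K[0,2])/K[0,0];y=(V-K[1,2])/K[1,1];r=np.hypot(x,y)+1e-9;k=np.tan(r)/r
Q=np.stack([x*k*z,-y*k*z,-z,np.ones_like(z)],-1)@E.T
for rr,cc in[(215,260),(225,259),(245,250),(245,270),(255,250),(265,250),(180,260),(178,215),(178,300)]:print(rr,cc,Q[rr,cc,:3].round(4),z[rr,cc])
```

```text
finger pts rel TCP along u [-0.0205 -0.0176 -0.0139  0.0121  0.0174] v [-0.0105 -0.0056  0.008   0.0108  0.0117] [0.55887004 0.22393973 0.07472494]
top 3765 0.1698315429609245
wrist cam pos [0.5707452  0.29796724 0.25047642] axis [-0.04383559 -0.28955165 -0.95615808]
215 260 [0.5636 0.2331 0.081 ] 0.18117438
225 259 [0.5621 0.2272 0.0825] 0.18145922
245 250 [0.5579 0.2321 0.118 ] 0.1463343
245 270 [0.5678 0.2313 0.1193] 0.14481345
255 250 [0.5581 0.2319 0.1281] 0.13671955
265 250 [0.5574 0.2277 0.1301] 0.13601966
180 260 [0.5669 0.2551 0.0819] 0.17374605
178 215 [0.5385 0.2572 0.0679] 0.18782511
178 300 [0.5919 0.2492 0.0686] 0.18714005
```

All three cameras agree: sideways is fine, but the real tips sit about 30.5 mm above the reported TCP, so I use tip z = reported z + 0.0305 from here on. I'll reopen and go 32 mm lower, watching the force.

Call:
{"fn": "drive_tool", "kwargs": {
  "rows": [
    [[-0.1, 0, 0, 0, 0, 0], [-0.1, 0, 0, 0, 0, 0], [-0.1, 0, 0, 0, 0, 0], [-0.1, 0, 0, 0, 0, 0], [-0.1, 0, 0, 0, 0, 0]]
  ],
  "claw": 0.5
}}

```text
t: 4.3
eef_pos: [0.5587, 0.2229, 0.0747]
tool_rot: [-0.0, 0.759, 0.651, -0.0]
wrist_force: [-0.0, -0.4, -0.7]
finger_gap: 0.0397
```

Call:
{"fn": "drive_tool", "kwargs": {
  "rows": [
    [[0, 0, 0.7, 0, 0, 0], [0, 0, 1.5, 0, 0, 0], [0, 0, 2.0, 0, 0, 0], [0, 0, 2.0, 0, 0, 0], [0, 0, 2.0, 0, 0, 0]]
  ]
}}

```text
t: 4.8
eef_pos: [0.5584, 0.2229, 0.0542]
tool_rot: [-0.0, 0.759, 0.651, -0.0]
wrist_force: [0.1, 0.7, 0.7]
finger_gap: 0.0438
```

Call:
{"fn": "drive_tool", "kwargs": {
  "rows": [
    [[0, 0, 0.4, 0, 0, 0], [0, 0, 0.8, 0, 0, 0], [0, 0, 1.2, 0, 0, 0], [0, 0, 1.2, 0, 0, 0], [0, 0, 1.2, 0, 0, 0]]
  ]
}}

```text
t: 5.3
eef_pos: [0.5585, 0.2229, 0.0425]
tool_rot: [-0.0, 0.759, 0.651, -0.0]
wrist_force: [-0.4, 0.0, -0.5]
finger_gap: 0.0441
```

```bash
python3 go.py .558 .2228 .043 81.2
python3 - <<'E'
from h import *
c=grab('scene');W=cloud(c)
a=np.radians(-8.8);u=np.array([np.cos(a),np.sin(a)]);v=np.array([-u[1],u[0]])
d=W[...,:2]-np.array([.558,.2228]);s,t=d@u,d@v
f=(abs(t)<.014)&(s<-.012)&(s>-.05)&(W[...,2]>.05)&(W[...,2]<.14)
dark=(c['color'].max(-1)<90)&f
print(np.sort(W[dark][:,2])[:12].round(4), dark.sum())
E
```

```text
shift cm [-0.02 -0.05 -0.05] rot deg [-0.02  0.01  0.03] | [0.5585 0.2229 0.0425] t 5.3 j [0.34 0.28 1.91 0.   0.95 0.49] F [-0.4  0.  -0.5] gap 0.0441
[0.0731 0.0745 0.0747 0.0763 0.0767 0.0771 0.0774 0.0791 0.0795 0.0798
 0.08   0.08  ] 80
```

Call:
{"fn": "drive_tool", "kwargs": {
  "rows": [
    [[0, 0, 0, 0, 0, 0], [0, 0, 0, 0, 0, 0], [0, 0, 0, 0, 0, 0], [0, 0, 0, 0, 0, 0], [0, 0, 0, 0, 0, 0]]
  ],
  "claw": 0.02
}}

```text
t: 5.85
eef_pos: [0.5592, 0.223, 0.0429]
tool_rot: [0.0, 0.759, 0.651, 0.0]
wrist_force: [1.5, -0.6, 0.3]
finger_gap: 0.0154
```

Call:
{"fn": "drive_tool", "kwargs": {
  "rows": [
    [[0, 0, 0, 0, 0, 0], [0, 0, -0.1, 0, 0, 0], [0, 0, -0.2, 0, 0, 0], [0, 0, -0.3, 0, 0, 0], [0, 0, -0.4, 0, 0, 0]]
  ]
}}

```text
t: 6.35
eef_pos: [0.558, 0.2228, 0.0462]
tool_rot: [-0.0, 0.759, 0.651, -0.001]
wrist_force: [0.4, 0.6, -4.3]
finger_gap: 0.0154
```

The bar is held (gap 15.4 mm, about 4 N). I'll lift it straight up.

Call:
{"fn": "drive_tool", "kwargs": {
  "rows": [
    [[0, 0, -0.8, 0, 0, 0], [0, 0, -2, 0, 0, 0], [0, 0, -3.2, 0, 0, 0], [0, 0, -4.4, 0, 0, 0], [0, 0, -5.6, 0, 0, 0]]
  ]
}}

```text
t: 6.85
eef_pos: [0.5589, 0.2231, 0.1045]
tool_rot: [0.0, 0.759, 0.651, 0.0]
wrist_force: [0.4, 0.0, -4.8]
finger_gap: 0.0156
```

Call:
{"fn": "drive_tool", "kwargs": {
  "rows": [
    [[0, 0, -0.6, 0, 0, 0], [0, 0, -0.8, 0, 0, 0], [0, 0, -0.8, 0, 0, 0]]
  ]
}}

```text
t: 7.15
eef_pos: [0.5588, 0.223, 0.1111]
tool_rot: [0.0, 0.759, 0.651, 0.0]
wrist_force: [-0.3, 0.6, -5.1]
finger_gap: 0.0158
```

```bash
python3 go.py .40 .13 .11 81.2
python3 - <<'E'
from h import *
c=grab('scene'); cv2.imwrite('pics/p3.png',cv2.resize(c['color'][130:290,70:310,::-1],None,fx=2.5,fy=2.5,interpolation=cv2.INTER_CUBIC))
E
```

```text
shift cm [-11.61 -14.27   0.1 ] rot deg [ 0.02 -0.01  0.03] | [0.5588 0.223  0.1111] t 7.15 j [0.34 0.21 1.86 0.   1.07 0.49] F [-0.3  0.6 -5.1] gap 0.0158
```

View pics/p3.png

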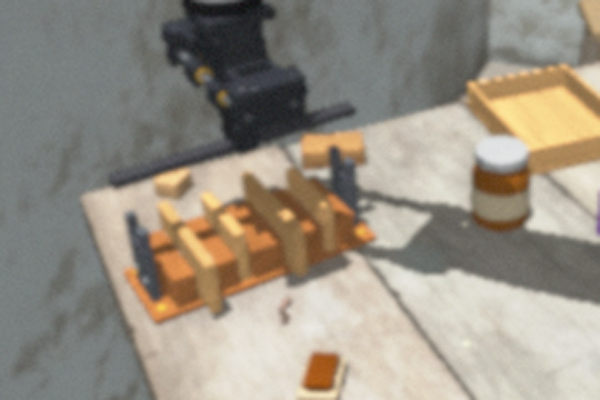

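The bar hangs level, clear of the brackets, with its ends at (112,180) and (352,110), and all four blanks are undisturbed. I'll carry it to the free strip in front of the rack.

Call:
{"fn": "drive_tool", "kwargs": {
  "rows": [
    [[-1.6, -2, 0, 0, 0, 0], [-4.3, -5.3, 0, 0, 0, 0], [-7.1, -8.8, 0, 0, 0, 0], [-9.9, -12.2, 0, 0, 0, 0], [-11.6, -14.3, 0, 0, 0, 0]]
  ]
}}

```text
t: 7.7
eef_pos: [0.3956, 0.1285, 0.109]
tool_rot: [-0.001, 0.759, 0.651, -0.002]
wrist_force: [1.3, 0.9, -3.1]
finger_gap: 0.0159
```

Call:
{"fn": "drive_tool", "kwargs": {
  "rows": [
    [[0, 0, 0.6, 0, 0, 0], [0, 0, 2.1, 0, 0, 0], [0, 0, 3.8, 0, 0, 0], [0, 0, 5.5, 0, 0, 0], [0, 0, 7, 0, 0, 0]]
  ]
}}

```text
t: 8.2
eef_pos: [0.4001, 0.1303, 0.0396]
tool_rot: [-0.0, 0.759, 0.651, -0.0]
wrist_force: [-0.6, 0.6, -5.2]
finger_gap: 0.0157
```

Call:
{"fn": "drive_tool", "kwargs": {
  "rows": [
    [[0, 0, 1.2, 0, 0, 0], [0, 0, 2.4, 0, 0, 0], [0, 0, 3.2, 0, 0, 0], [0, 0, 3.9, 0, 0, 0], [0, 0, 4.4, 0, 0, 0], [0, 0, 4.4, 0, 0, 0]]
  ]
}}

```text
invalid input at $.rows[0]: expected 1 to 5 rows
```

```bash
python3 go.py .40 .13 -.03 81.2
python3 - <<'E'
from h import *
c=grab('scene');W=cloud(c)
a=np.radians(-8.8);u=np.array([np.cos(a),np.sin(a)]);v=np.array([-u[1],u[0]])
d=W[...,:2]-bot.state()['eef_pos'][:2];s,t=d@u,d@v
f=(abs(s)<.015)&(abs(t)<.14)&(W[...,2]>.01)&(W[...,2]<.13)
for lo in np.arange(-.14,.14,.02):
    q=f&(t>lo)&(t<lo+.02); 
    if q.sum(): print(lo.round(2),q.sum(),np.percentile(W[q][:,2],[5,50,95]).round(4))
E
```

```text
shift cm [-0.04 -0.    6.96] rot deg [-0.01 -0.    0.03] | [0.4001 0.1303 0.0396] t 8.2 j [ 0.26 -0.04  2.29  0.    0.9   0.41] F [-0.6  0.6 -5.2] gap 0.0157
-0.14 10 [0.0704 0.077  0.079 ]
-0.12 39 [0.0692 0.0778 0.08  ]
-0.1 10 [0.0705 0.0761 0.0807]
-0.02 1 [0.0872 0.0872 0.0872]
0.0 96 [0.0719 0.0833 0.108 ]
0.02 54 [0.0701 0.0774 0.0799]
0.04 57 [0.0699 0.0778 0.0797]
0.06 57 [0.0696 0.0772 0.0801]
0.08 58 [0.0706 0.0774 0.0799]
0.1 62 [0.0698 0.0776 0.0798]
0.12 45 [0.0709 0.0771 0.0793]
```

Call:
{"fn": "drive_tool", "kwargs": {
  "rows": [
    [[0, 0, 1.5, 0, 0, 0], [0, 0, 3, 0, 0, 0], [0, 0, 4.5, 0, 0, 0], [0, 0, 5.6, 0, 0, 0], [0, 0, 6.2, 0, 0, 0]]
  ]
}}

```text
t: 8.75
eef_pos: [0.3995, 0.1301, -0.0222]
tool_rot: [-0.0, 0.759, 0.651, -0.001]
wrist_force: [-0.2, 0.4, -4.6]
finger_gap: 0.0157
```

Call:
{"fn": "drive_tool", "kwargs": {
  "rows": [
    [[0, 0, 0.1, 0, 0, 0], [0, 0, 0.2, 0, 0, 0], [0, 0, 0.3, 0, 0, 0], [0, 0, 0.4, 0, 0, 0], [0, 0, 0.4, 0, 0, 0]]
  ]
}}

```text
t: 9.25
eef_pos: [0.4, 0.1302, -0.025]
tool_rot: [0.0, 0.759, 0.651, 0.0]
wrist_force: [-0.6, 0.2, -4.3]
finger_gap: 0.0155
```

Call:
{"fn": "drive_tool", "kwargs": {
  "rows": [
    [[0, 0, 0.05, 0, 0, 0], [0, 0, 0.1, 0, 0, 0], [0, 0, 0.15, 0, 0, 0], [0, 0, 0.2, 0, 0, 0], [0, 0, 0.2, 0, 0, 0]]
  ]
}}

```text
t: 9.75
eef_pos: [0.3996, 0.1301, -0.0274]
tool_rot: [-0.0, 0.759, 0.651, -0.0]
wrist_force: [-0.3, -0.6, -4.4]
finger_gap: 0.0155
```

Call:
{"fn": "drive_tool", "kwargs": {
  "rows": [
    [[0, 0, 0.04, 0, 0, 0], [0, 0, 0.08, 0, 0, 0], [0, 0, 0.12, 0, 0, 0], [0, 0, 0.12, 0, 0, 0]]
  ]
}}

```text
t: 10.15
eef_pos: [0.3997, 0.1301, -0.0281]
tool_rot: [-0.0, 0.759, 0.651, -0.0]
wrist_force: [-2.3, -1.0, 2.2]
finger_gap: 0.0155
```

Contact: Fz went from −4.4 to +2.2 N. I'll release and rise.

Call:
{"fn": "drive_tool", "kwargs": {
  "rows": [
    [[0, 0, 0, 0, 0, 0], [0, 0, 0, 0, 0, 0], [0, 0, 0, 0, 0, 0], [0, 0, 0, 0, 0, 0], [0, 0, 0, 0, 0, 0]]
  ],
  "claw": 0.4
}}

```text
t: 10.65
eef_pos: [0.3999, 0.1301, -0.0284]
tool_rot: [0.0, 0.759, 0.651, 0.0]
wrist_force: [0.7, -0.1, 0.5]
finger_gap: 0.0356
```

Call:
{"fn": "drive_tool", "kwargs": {
  "rows": [
    [[0, 0, -1.5, 0, 0, 0], [0, 0, -4, 0, 0, 0], [0, 0, -8, 0, 0, 0], [0, 0, -12, 0, 0, 0], [0, 0, -15.5, 0, 0, 0]]
  ]
}}

```text
t: 11.15
eef_pos: [0.3998, 0.1302, 0.1284]
tool_rot: [0.0, 0.759, 0.651, 0.0]
wrist_force: [1.1, 0.4, -0.2]
finger_gap: 0.0353
```

```bash
python3 - <<'E'
from h import *
c=grab('scene');W=cloud(c)
a=np.radians(-8.8);u=np.array([np.cos(a),np.sin(a)]);v=np.array([-u[1],u[0]])
d=W[...,:2]-np.array([.3997,.1301]);s,t=d@u,d@v
f=(abs(s)<.02)&(abs(t)<.15)&(c['color'].max(-1)<100)
for lo in np.arange(-.14,.14,.04):
    q=f&(t>lo)&(t<lo+.04)
    if q.sum(): print(lo.round(2),q.sum(),np.percentile(W[q][:,2],[5,50,95]).round(4),'s',np.median(s[q]).round(4))
E
python3 go.py .5521 .1974 .12 -8.8;python3 go.py .5521 .1974 .12 171.2; python3 go.py .5616 .2925 .12 171.2
```

```text
-0.14 42 [0.0022 0.01   0.0129] s -0.0032
-0.1 128 [0.0008 0.0101 0.4959] s -0.0062
-0.06 263 [0.0007 0.3608 0.5064] s -0.0086
-0.02 171 [0.0041 0.1654 0.46  ] s -0.0014
0.02 913 [0.0106 0.3727 0.4442] s -0.0064
0.06 244 [0.0062 0.4902 0.5196] s -0.0098
0.1 53 [0.0047 0.0094 0.012 ] s -0.0054
shift cm [ 8.78 13.61  1.61] rot deg [ 0.25 -0.64 90.04] | [0.404  0.1313 0.1344] t 11.2 j [ 0.26 -0.17  2.2   0.    1.1   0.41] F [1.2 1.  3.2] gap 0.0353
shift cm [ 8.78 13.61  1.61] rot deg [  0.64   0.25 -89.96] | [0.404  0.1313 0.1344] t 11.2 j [ 0.26 -0.17  2.2   0.    1.1   0.41] F [1.2 1.  3.2] gap 0.0353
shift cm [18.33 13.1   1.65] rot deg [  0.64   0.25 -89.96] | [0.404  0.1313 0.1344] t 11.2 j [ 0.26 -0.17  2.2   0.    1.1   0.41] F [1.2 1.  3.2] gap 0.0353
```

The bar lies flat on the bench, top ≈10 mm at both ends. Next I'll turn about 90° and go over the long blank at own y = +70.

Call:
{"fn": "drive_tool", "kwargs": {
  "rows": [
    [[3.5, 2.5, 0, 0, 0, -8], [7, 5, 0, 0, 0, -16], [10.5, 7.5, 0, 0, 0, -24], [14, 10, 0, 0, 0, -32], [18.3, 13.1, 0, 0, 0, -40]]
  ],
  "claw": 0.28
}}

```text
t: 11.7
eef_pos: [0.5555, 0.2898, 0.1258]
tool_rot: [-0.0, 0.488, 0.873, -0.0]
wrist_force: [0.4, -0.2, 0.4]
finger_gap: 0.0247
```

Call:
{"fn": "drive_tool", "kwargs": {
  "rows": [
    [[0, 0, 0, 0, 0, -8], [0, 0, 0, 0, 0, -16], [0, 0, 0, 0, 0, -24], [0, 0, 0, 0, 0, -32], [0, 0, 0, 0, 0, -40]]
  ]
}}

```text
t: 12.2
eef_pos: [0.5548, 0.2888, 0.1257]
tool_rot: [-0.0, 0.16, 0.987, -0.0]
wrist_force: [-0.5, -0.3, 0.0]
finger_gap: 0.0249
```

Call:
{"fn": "drive_tool", "kwargs": {
  "rows": [
    [[0, 0, 0, 0, 0, -8], [0, 0, 0, 0, 0, -10], [0, 0, 0, 0, 0, -10], [0, 0, 0, 0, 0, -10]]
  ]
}}

```text
t: 12.6
eef_pos: [0.5548, 0.2888, 0.1261]
tool_rot: [-0.0, 0.077, 0.997, -0.0]
wrist_force: [-0.1, -0.3, -0.4]
finger_gap: 0.025
```

```bash
python3 go.py .5616 .2925 .0175 171.2
```

```text
shift cm [-0.62  0.47 10.86] rot deg [-0.01 -0.02 -0.02] | [0.5548 0.2888 0.1261] t 12.6 j [ 0.44  0.24  1.8   0.    1.11 -0.98] F [-0.1 -0.3 -0.4] gap 0.025
```

Call:
{"fn": "drive_tool", "kwargs": {
  "rows": [
    [[-0.6, 0.5, 2, 0, 0, 0], [-0.6, 0.5, 4.5, 0, 0, 0], [-0.6, 0.5, 6.5, 0, 0, 0], [-0.6, 0.5, 7.5, 0, 0, 0], [-0.6, 0.5, 7.5, 0, 0, 0]]
  ]
}}

```text
t: 13.1
eef_pos: [0.5602, 0.2922, 0.0495]
tool_rot: [-0.002, 0.077, 0.997, -0.001]
wrist_force: [-0.3, -0.3, 0.2]
finger_gap: 0.0248
```

```bash
python3 go.py .5616 .2925 .0175 171.2
python3 - <<'E'
from h import *
c=grab('wrist'); cv2.imwrite('pics/p4.png',c['color'][...,::-1])
E
```

```text
shift cm [-0.15  0.06  3.2 ] rot deg [-0.12 -0.18  0.01] | [0.5602 0.2922 0.0495] t 13.1 j [ 0.44  0.33  1.84  0.    0.98 -0.98] F [-0.3 -0.3  0.2] gap 0.0248
```

View pics/p4.png

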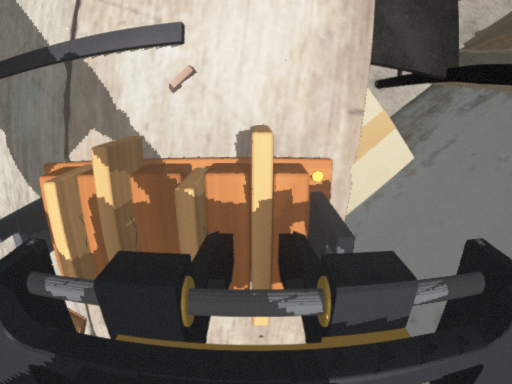

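The wrist view shows the protruding long blank at column ≈262, between the fingers at ≈215 and ≈300. The bar lies on the bench at upper left. I'll descend and grip.

Call:
{"fn": "drive_tool", "kwargs": {
  "rows": [
    [[0, 0, 1, 0, 0, 0], [0, 0, 2, 0, 0, 0], [0, 0, 2.7, 0, 0, 0], [0, 0, 3.1, 0, 0, 0], [0, 0, 3.1, 0, 0, 0]]
  ]
}}

```text
t: 13.65
eef_pos: [0.5609, 0.2926, 0.0195]
tool_rot: [-0.001, 0.076, 0.997, -0.0]
wrist_force: [0.3, -0.4, 0.4]
finger_gap: 0.0247
```

Call:
{"fn": "drive_tool", "kwargs": {
  "rows": [
    [[0, 0, 0, 0, 0, 0], [0, 0, 0, 0, 0, 0], [0, 0, 0, 0, 0, 0], [0, 0, 0, 0, 0, 0], [0, 0, 0, 0, 0, 0]]
  ],
  "claw": 0.02
}}

```text
t: 14.15
eef_pos: [0.5621, 0.2934, 0.0209]
tool_rot: [0.0, 0.076, 0.997, 0.001]
wrist_force: [0.5, 2.7, 0.2]
finger_gap: 0.0117
```

```bash
python3 go.py .5616 .2925 .0175 171.2
```

```text
shift cm [ 0.03 -0.1   0.34] rot deg [0.06 0.05 0.03] | [0.5621 0.2934 0.0209] t 14.15 j [ 0.44  0.36  1.85  0.    0.93 -0.98] F [0.5 2.7 0.2] gap 0.0117
```

Gripped (11.7 mm). I'll lift straight up, then carry it to the tray.

Call:
{"fn": "drive_tool", "kwargs": {
  "rows": [
    [[0, 0, -1, 0, 0, 0], [0, 0, -3, 0, 0, 0], [0, 0, -5.5, 0, 0, 0], [0, 0, -8, 0, 0, 0], [0, 0, -10, 0, 0, 0]]
  ]
}}

```text
t: 14.65
eef_pos: [0.5618, 0.2924, 0.1222]
tool_rot: [0.0, 0.076, 0.997, -0.0]
wrist_force: [0.1, 0.9, -0.5]
finger_gap: 0.012
```

Call:
{"fn": "drive_tool", "kwargs": {
  "rows": [
    [[0, 0, 0, 0, 0, 0], [0, 0, 0, 0, 0, 0]]
  ]
}}

```text
t: 14.85
eef_pos: [0.5616, 0.2926, 0.1206]
tool_rot: [0.0, 0.076, 0.997, -0.0]
wrist_force: [-0.7, -0.5, -1.5]
finger_gap: 0.0117
```

```bash
python3 go.py .5167 -.2463 .12 159.5
python3 - <<'E'
from h import *
c=grab('scene'); cv2.imwrite('pics/p5.png',cv2.resize(c['color'][110:270,70:310,::-1],None,fx=2.5,fy=2.5,interpolation=cv2.INTER_CUBIC))
E
```

```text
shift cm [ -3.77 -53.94   0.07] rot deg [-1.000e-02  3.000e-02  1.173e+01] | [0.5616 0.2926 0.1206] t 14.85 j [ 0.44  0.25  1.79 -0.    1.1  -0.98] F [-0.7 -0.5 -1.5] gap 0.0117
```

View pics/p5.png

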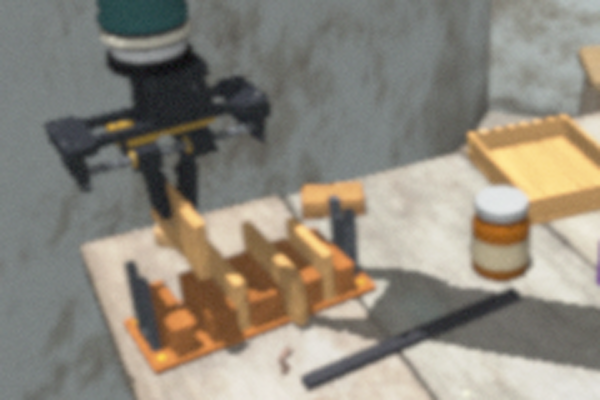

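The blank hangs level at (185,235), out of its slot. The bar lies flat from (305,383) to (520,292), and the other blanks still stand. I'll carry this one over.

Call:
{"fn": "drive_tool", "kwargs": {
  "rows": [
    [[-0.1, -2, 0, 0, 0, 0], [-0.3, -6, 0, 0, 0, 0], [-0.7, -10.4, 0, 0, 0, 0], [-1, -14.8, 0, 0, 0, 0], [-1.3, -19, 0, 0, 0, 0]]
  ]
}}

```text
t: 15.4
eef_pos: [0.5434, 0.1003, 0.1187]
tool_rot: [-0.002, 0.076, 0.997, -0.001]
wrist_force: [0.6, -0.7, -0.0]
finger_gap: 0.0115
```

Call:
{"fn": "drive_tool", "kwargs": {
  "rows": [
    [[-0.3, -4.2, 0, 0, 0, 0], [-0.6, -8.4, 0, 0, 0, 0], [-0.9, -12.6, 0, 0, 0, 0], [-1.2, -16.8, 0, 0, 0, 0], [-1.5, -21, 0, 0, 0, 0]]
  ]
}}

```text
t: 15.9
eef_pos: [0.5259, -0.1089, 0.1189]
tool_rot: [-0.002, 0.077, 0.997, 0.0]
wrist_force: [0.6, 0.2, -0.5]
finger_gap: 0.0118
```

Call:
{"fn": "drive_tool", "kwargs": {
  "rows": [
    [[-0.3, -4.2, 0, 0, 0, 3], [-0.6, -8.2, 0, 0, 0, 6], [-0.8, -12, 0, 0, 0, 9], [-1, -14, 0, 0, 0, 11.7], [-1, -14, 0, 0, 0, 11.7]]
  ]
}}

```text
t: 16.4
eef_pos: [0.5147, -0.2494, 0.1189]
tool_rot: [-0.001, 0.18, 0.984, -0.0]
wrist_force: [-0.2, 0.4, 0.3]
finger_gap: 0.012
```

Call:
{"fn": "drive_tool", "kwargs": {
  "rows": [
    [[0, 0, 0, 0, 0, 0], [0, 0, 0, 0, 0, 0]]
  ]
}}

```text
t: 16.6
eef_pos: [0.516, -0.2455, 0.1196]
tool_rot: [-0.001, 0.177, 0.984, 0.0]
wrist_force: [0.7, 0.1, 0.1]
finger_gap: 0.0118
```

```bash
python3 go.py .5167 -.2463 .06 159.5
```

```text
shift cm [-0.11 -0.05  5.96] rot deg [ 0.03 -0.12  0.09] | [ 0.516  -0.2455  0.1196] t 16.6 j [-0.49  0.14  1.92  0.    1.08 -1.7 ] F [0.7 0.1 0.1] gap 0.0118
```

Call:
{"fn": "drive_tool", "kwargs": {
  "rows": [
    [[-0.1, 0, 2, 0, 0, 0], [-0.1, 0, 4.5, 0, 0, 0], [-0.1, 0, 7, 0, 0, 0], [-0.1, 0, 8.6, 0, 0, 0], [-0.1, 0, 9.3, 0, 0, 0]]
  ]
}}

```text
t: 17.1
eef_pos: [0.5165, -0.2452, 0.0255]
tool_rot: [-0.002, 0.177, 0.984, 0.001]
wrist_force: [-0.0, 1.0, -0.1]
finger_gap: 0.0118
```

Call:
{"fn": "drive_tool", "kwargs": {
  "rows": [
    [[0, 0, 0.1, 0, 0, 0], [0, 0, 0.2, 0, 0, 0], [0, 0, 0.3, 0, 0, 0], [0, 0, 0.4, 0, 0, 0], [0, 0, 0.4, 0, 0, 0]]
  ]
}}

```text
t: 17.6
eef_pos: [0.5182, -0.2473, 0.0241]
tool_rot: [0.001, 0.178, 0.984, -0.0]
wrist_force: [0.1, -0.2, -0.4]
finger_gap: 0.0121
```

Call:
{"fn": "drive_tool", "kwargs": {
  "rows": [
    [[0, 0, 0.05, 0, 0, 0], [0, 0, 0.1, 0, 0, 0], [0, 0, 0.15, 0, 0, 0], [0, 0, 0.2, 0, 0, 0], [0, 0, 0.2, 0, 0, 0]]
  ]
}}

```text
t: 18.1
eef_pos: [0.5177, -0.2469, 0.0214]
tool_rot: [-0.0, 0.178, 0.984, 0.0]
wrist_force: [-0.0, 0.4, -0.9]
finger_gap: 0.0119
```

Call:
{"fn": "drive_tool", "kwargs": {
  "rows": [
    [[0, 0, 0.05, 0, 0, 0], [0, 0, 0.1, 0, 0, 0], [0, 0, 0.15, 0, 0, 0], [0, 0, 0.2, 0, 0, 0], [0, 0, 0.2, 0, 0, 0]]
  ]
}}

```text
t: 18.6
eef_pos: [0.5178, -0.2469, 0.0194]
tool_rot: [-0.0, 0.178, 0.984, 0.0]
wrist_force: [0.5, 0.8, -0.1]
finger_gap: 0.012
```

Call:
{"fn": "drive_tool", "kwargs": {
  "rows": [
    [[0, 0, 0.05, 0, 0, 0], [0, 0, 0.1, 0, 0, 0], [0, 0, 0.1, 0, 0, 0]]
  ]
}}

```text
t: 18.9
eef_pos: [0.5179, -0.2469, 0.0187]
tool_rot: [0.0, 0.178, 0.984, 0.0]
wrist_force: [-1.5, 1.1, 1.5]
finger_gap: 0.0119
```

Call:
{"fn": "drive_tool", "kwargs": {
  "rows": [
    [[0, 0, 0.05, 0, 0, 0], [0, 0, 0.05, 0, 0, 0], [0, 0, 0.05, 0, 0, 0]]
  ]
}}

```text
t: 19.2
eef_pos: [0.5179, -0.2469, 0.0187]
tool_rot: [0.0, 0.178, 0.984, 0.0]
wrist_force: [-1.9, 1.8, 5.3]
finger_gap: 0.0116
```

Firm floor contact (5 N). I'll release to a small opening and rise slowly.

Call:
{"fn": "drive_tool", "kwargs": {
  "rows": [
    [[0, 0, 0, 0, 0, 0], [0, 0, 0, 0, 0, 0], [0, 0, 0, 0, 0, 0], [0, 0, 0, 0, 0, 0], [0, 0, 0, 0, 0, 0]]
  ],
  "claw": 0.28
}}

```text
t: 19.7
eef_pos: [0.5178, -0.247, 0.0179]
tool_rot: [-0.0, 0.178, 0.984, 0.0]
wrist_force: [0.2, -0.1, 0.4]
finger_gap: 0.025
```

Call:
{"fn": "drive_tool", "kwargs": {
  "rows": [
    [[0, 0, -1, 0, 0, 0], [0, 0, -2.5, 0, 0, 0], [0, 0, -5, 0, 0, 0], [0, 0, -8, 0, 0, 0], [0, 0, -10, 0, 0, 0]]
  ]
}}

```text
t: 20.2
eef_pos: [0.5193, -0.2477, 0.122]
tool_rot: [0.002, 0.178, 0.984, -0.001]
wrist_force: [0.2, 0.3, 0.6]
finger_gap: 0.0249
```

```bash
python3 go.py .5521 .1974 .12 171.2
python3 - <<'E'
from h import *
c=grab('wrist'); cv2.imwrite('pics/p6.png',c['color'][...,::-1])
E
```

```text
shift cm [12.48 42.85  0.12] rot deg [ -0.06   0.24 -11.66] | [ 0.5193 -0.2477  0.122 ] t 20.2 j [-0.49  0.15  1.91 -0.    1.08 -1.7 ] F [0.2 0.3 0.6] gap 0.0249
```

View pics/p6.png

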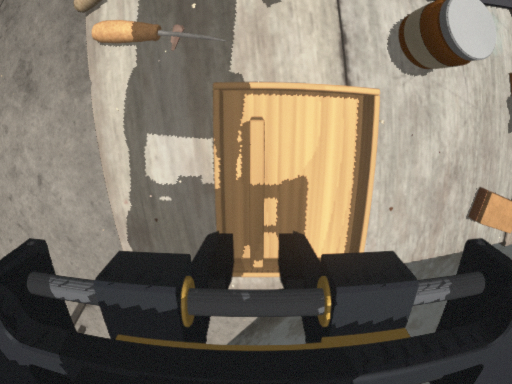

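The first blank stands level at column ≈257, inside the tray walls (≈217 to 375). I'll fetch the second.

Call:
{"fn": "drive_tool", "kwargs": {
  "rows": [
    [[1, 3.5, 0, 0, 0, 0], [2.4, 8.1, 0, 0, 0, 0], [3.7, 12.7, 0, 0, 0, 0], [5.1, 17.3, 0, 0, 0, 0], [6.4, 22, 0, 0, 0, 0]]
  ]
}}

```text
t: 20.75
eef_pos: [0.5348, -0.0168, 0.1188]
tool_rot: [0.001, 0.178, 0.984, 0.0]
wrist_force: [-0.1, 0.4, 0.8]
finger_gap: 0.0246
```

Call:
{"fn": "drive_tool", "kwargs": {
  "rows": [
    [[1.4, 4.6, 0, 0, 0, -3], [2.7, 9.2, 0, 0, 0, -6], [4.1, 13.8, 0, 0, 0, -9], [5.3, 18, 0, 0, 0, -11.7], [6.1, 20.8, 0, 0, 0, -11.7]]
  ]
}}

```text
t: 21.25
eef_pos: [0.5505, 0.2009, 0.1188]
tool_rot: [0.001, 0.075, 0.997, 0.001]
wrist_force: [-0.8, -0.4, -0.3]
finger_gap: 0.0246
```

Call:
{"fn": "drive_tool", "kwargs": {
  "rows": [
    [[0, 0, 2, 0, 0, 0], [0, 0, 2, 0, 0, 0], [0, 0, 2, 0, 0, 0]]
  ]
}}

```text
t: 21.55
eef_pos: [0.5497, 0.1974, 0.0978]
tool_rot: [-0.001, 0.076, 0.997, -0.0]
wrist_force: [-0.1, 0.1, 0.3]
finger_gap: 0.0245
```

```bash
python3 go.py .5521 .1974 .0185 171.2
python3 - <<'E'
from h import *
c=grab('top');W=cloud(c);Z=W[...,2]
t=np.zeros(Z.shape,bool);t[130:222,285:372]=1;t&=(Z>.055)&(Z<.08)
print(t.sum());
if t.sum()>20:
    r=cv2.minAreaRect(W[t][:,:2].astype(np.float32));print(r,np.median(Z[t]))
E
```

```text
shift cm [-0.25  0.04  7.93] rot deg [-0.04 -0.07  0.04] | [0.5497 0.1974 0.0978] t 21.55 j [ 0.3   0.19  1.91 -0.    1.04 -1.12] F [-0.1  0.1  0.3] gap 0.0245
233
((0.5180975794792175, -0.24823296070098877), (0.013016125187277794, 0.13021302223205566), 69.82866668701172) 0.0663355215455188
```

Call:
{"fn": "drive_tool", "kwargs": {
  "rows": [
    [[-0.2, 0, 2.5, 0, 0, 0], [-0.2, 0, 5, 0, 0, 0], [-0.2, 0, 7, 0, 0, 0], [-0.2, 0, 7.8, 0, 0, 0], [-0.2, 0, 7.8, 0, 0, 0]]
  ]
}}

```text
t: 22.1
eef_pos: [0.5518, 0.1965, 0.0195]
tool_rot: [-0.001, 0.077, 0.997, -0.0]
wrist_force: [0.1, 0.2, -0.0]
finger_gap: 0.0245
```

Call:
{"fn": "drive_tool", "kwargs": {
  "rows": [
    [[0, 0, 0, 0, 0, 0], [0, 0, 0, 0, 0, 0], [0, 0, 0, 0, 0, 0], [0, 0, 0, 0, 0, 0], [0, 0, 0, 0, 0, 0]]
  ],
  "claw": 0.02
}}

```text
t: 22.6
eef_pos: [0.5537, 0.1978, 0.0215]
tool_rot: [0.001, 0.076, 0.997, 0.0]
wrist_force: [0.2, 0.2, 6.4]
finger_gap: 0.0114
```

```bash
python3 go.py .5521 .1974 .0185 171.2
```

```text
shift cm [ 0.15 -0.07  0.3 ] rot deg [0.06 0.14 0.04] | [0.5537 0.1978 0.0215] t 22.6 j [ 0.3   0.28  1.96 -0.    0.9  -1.12] F [0.2 0.2 6.4] gap 0.0114
```

Call:
{"fn": "drive_tool", "kwargs": {
  "rows": [
    [[0, 0, -0.8, 0, 0, 0], [0, 0, -2.5, 0, 0, 0], [0, 0, -5, 0, 0, 0], [0, 0, -7.5, 0, 0, 0], [0, 0, -10, 0, 0, 0]]
  ]
}}

```text
t: 23.1
eef_pos: [0.5514, 0.1971, 0.1206]
tool_rot: [-0.001, 0.076, 0.997, -0.0]
wrist_force: [1.0, 0.4, -1.2]
finger_gap: 0.0119
```

Call:
{"fn": "drive_tool", "kwargs": {
  "rows": [
    [[0, 0, 0, 0, 0, 0], [0, 0, 0, 0, 0, 0]]
  ]
}}

```text
t: 23.3
eef_pos: [0.5523, 0.1974, 0.12]
tool_rot: [0.0, 0.076, 0.997, 0.0]
wrist_force: [0.1, -0.4, -0.3]
finger_gap: 0.0118
```

```bash
python3 go.py .5413 -.1807 .12 159.5
python3 - <<'E'
from h import *
c=grab('scene'); cv2.imwrite('pics/p7.png',cv2.resize(c['color'][110:270,70:310,::-1],None,fx=2.5,fy=2.5,interpolation=cv2.INTER_CUBIC))
E
```

```text
shift cm [ -4.67 -37.53   0.  ] rot deg [1.000e-02 3.000e-02 1.174e+01] | [0.5523 0.1974 0.12  ] t 23.3 j [ 0.3   0.17  1.89 -0.    1.08 -1.12] F [ 0.1 -0.4 -0.3] gap 0.0118
```

View pics/p7.png

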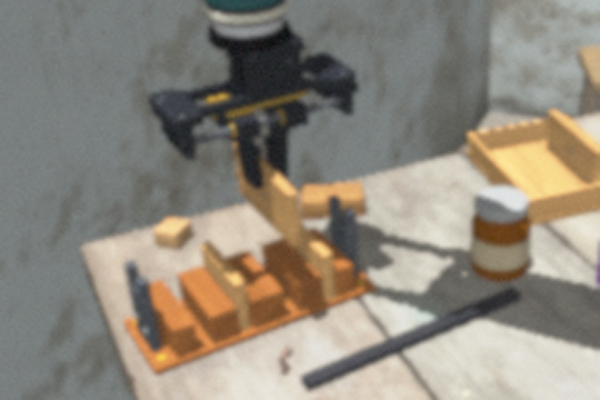

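The second long blank is held level at (270,205). Both short blanks still stand at (225,280) and (320,262), and the first long blank is upright in the tray at (575,140). I'll carry the second over.

Call:
{"fn": "drive_tool", "kwargs": {
  "rows": [
    [[-0.3, -2, 0, 0, 0, 0], [-0.8, -6, 0, 0, 0, 0], [-1.3, -10.2, 0, 0, 0, 0], [-1.8, -14.4, 0, 0, 0, 0], [-2.3, -18.6, 0, 0, 0, 0]]
  ]
}}

```text
t: 23.85
eef_pos: [0.5447, 0.0087, 0.1175]
tool_rot: [-0.002, 0.076, 0.997, -0.0]
wrist_force: [0.2, 1.1, -0.8]
finger_gap: 0.0118
```

Call:
{"fn": "drive_tool", "kwargs": {
  "rows": [
    [[-0.5, -4.2, 0, 0, 0, 3], [-1, -8.4, 0, 0, 0, 6], [-1.6, -12.6, 0, 0, 0, 9], [-2.1, -16.4, 0, 0, 0, 11.7], [-2.4, -18.9, 0, 0, 0, 11.7]]
  ]
}}

```text
t: 24.35
eef_pos: [0.5397, -0.1824, 0.1175]
tool_rot: [-0.002, 0.179, 0.984, 0.0]
wrist_force: [-0.9, 0.7, -0.8]
finger_gap: 0.012
```

Call:
{"fn": "drive_tool", "kwargs": {
  "rows": [
    [[0, 0, 1, 0, 0, 0], [0, 0, 2, 0, 0, 0], [0, 0, 2, 0, 0, 0], [0, 0, 2, 0, 0, 0]]
  ]
}}

```text
t: 24.75
eef_pos: [0.5406, -0.1787, 0.0984]
tool_rot: [-0.002, 0.177, 0.984, 0.0]
wrist_force: [0.6, 0.5, -0.7]
finger_gap: 0.0116
```

```bash
python3 go.py .5413 -.1807 .0195 159.5
```

```text
shift cm [-0.16 -0.17  7.89] rot deg [ 0.02 -0.18  0.12] | [ 0.5406 -0.1787  0.0984] t 24.75 j [-0.36  0.16  1.94  0.    1.04 -1.58] F [ 0.6  0.5 -0.7] gap 0.0116
```

Call:
{"fn": "drive_tool", "kwargs": {
  "rows": [
    [[-0.1, -0.2, 2, 0, 0, 0], [-0.1, -0.2, 4, 0, 0, 0], [-0.1, -0.2, 5.8, 0, 0, 0], [-0.1, -0.2, 6.8, 0, 0, 0], [-0.1, -0.2, 7.2, 0, 0, 0]]
  ]
}}

```text
t: 25.25
eef_pos: [0.5414, -0.1815, 0.0271]
tool_rot: [-0.001, 0.177, 0.984, 0.0]
wrist_force: [-0.9, 0.2, -0.7]
finger_gap: 0.0113
```

Call:
{"fn": "drive_tool", "kwargs": {
  "rows": [
    [[0, 0, 0.1, 0, 0, 0], [0, 0, 0.2, 0, 0, 0], [0, 0, 0.3, 0, 0, 0], [0, 0, 0.4, 0, 0, 0], [0, 0, 0.4, 0, 0, 0]]
  ]
}}

```text
t: 25.75
eef_pos: [0.5421, -0.1827, 0.0243]
tool_rot: [0.0, 0.178, 0.984, -0.0]
wrist_force: [-0.1, 1.1, -0.9]
finger_gap: 0.0118
```

Call:
{"fn": "drive_tool", "kwargs": {
  "rows": [
    [[0, 0, 0.05, 0, 0, 0], [0, 0, 0.1, 0, 0, 0], [0, 0, 0.1, 0, 0, 0]]
  ]
}}

```text
t: 26.05
eef_pos: [0.5418, -0.1826, 0.0229]
tool_rot: [-0.0, 0.178, 0.984, 0.0]
wrist_force: [-0.7, 0.1, -1.3]
finger_gap: 0.0118
```

Call:
{"fn": "drive_tool", "kwargs": {
  "rows": [
    [[0, 0, 0.05, 0, 0, 0], [0, 0, 0.1, 0, 0, 0], [0, 0, 0.15, 0, 0, 0], [0, 0, 0.2, 0, 0, 0], [0, 0, 0.2, 0, 0, 0]]
  ]
}}

```text
t: 26.55
eef_pos: [0.5418, -0.1825, 0.0209]
tool_rot: [-0.0, 0.178, 0.984, 0.0]
wrist_force: [-0.3, 0.7, 0.1]
finger_gap: 0.0121
```

Call:
{"fn": "drive_tool", "kwargs": {
  "rows": [
    [[0, 0, 0.05, 0, 0, 0], [0, 0, 0.1, 0, 0, 0], [0, 0, 0.1, 0, 0, 0]]
  ]
}}

```text
t: 26.85
eef_pos: [0.5419, -0.1826, 0.0199]
tool_rot: [-0.0, 0.178, 0.984, 0.0]
wrist_force: [1.0, 0.3, -1.2]
finger_gap: 0.012
```

Call:
{"fn": "drive_tool", "kwargs": {
  "rows": [
    [[0, 0, 0.05, 0, 0, 0], [0, 0, 0.1, 0, 0, 0], [0, 0, 0.1, 0, 0, 0]]
  ]
}}

```text
t: 27.15
eef_pos: [0.5419, -0.1826, 0.0195]
tool_rot: [-0.0, 0.178, 0.984, 0.0]
wrist_force: [-2.0, 0.6, 4.2]
finger_gap: 0.0118
```

Floor contact (4 N). I'll release, rise, and retreat toward the start side so that nothing is hidden.

Call:
{"fn": "drive_tool", "kwargs": {
  "rows": [
    [[0, 0, 0, 0, 0, 0], [0, 0, 0, 0, 0, 0], [0, 0, 0, 0, 0, 0], [0, 0, 0, 0, 0, 0], [0, 0, 0, 0, 0, 0]]
  ],
  "claw": 0.28
}}

```text
t: 27.65
eef_pos: [0.5419, -0.1826, 0.0189]
tool_rot: [-0.0, 0.178, 0.984, 0.0]
wrist_force: [-0.5, -0.2, -0.8]
finger_gap: 0.0246
```

Call:
{"fn": "drive_tool", "kwargs": {
  "rows": [
    [[0, 0, -1, 0, 0, 0], [0, 0, -2.5, 0, 0, 0], [0, 0, -5, 0, 0, 0], [0, 0, -9, 0, 0, 0], [0, 0, -13, 0, 0, 0]]
  ]
}}

```text
t: 28.15
eef_pos: [0.5416, -0.1825, 0.1513]
tool_rot: [0.0, 0.178, 0.984, 0.0]
wrist_force: [1.0, -0.4, -0.2]
finger_gap: 0.0245
```

Call:
{"fn": "drive_tool", "kwargs": {
  "rows": [
    [[1, 4, -1, 0, 0, 0], [2.5, 8.5, -2, 0, 0, 0], [4, 13, -3, 0, 0, 0], [5, 17, -3, 0, 0, 0], [5.5, 19, -3, 0, 0, 0]]
  ]
}}

```text
t: 28.65
eef_pos: [0.5576, 0.0178, 0.1817]
tool_rot: [0.002, 0.177, 0.984, 0.001]
wrist_force: [-0.1, -0.6, -0.9]
finger_gap: 0.0246
```

Call:
{"fn": "drive_tool", "kwargs": {
  "rows": [
    [[0, 0, 0, 0, 0, 0], [0, 0, 0, 0, 0, 0], [0, 0, 0, 0, 0, 0]]
  ]
}}

```text
t: 28.95
eef_pos: [0.5569, 0.0137, 0.1796]
tool_rot: [0.0, 0.178, 0.984, -0.0]
wrist_force: [-0.2, 0.0, -0.1]
finger_gap: 0.0247
```

Run:
```python
from h import *
c0=dict(np.load('top.npz'));
c=grab('top'); cv2.imwrite('pics/p8.png',cv2.resize(c['color'][80:310,80:400,::-1],None,fx=2.4,fy=2.4,interpolation=cv2.INTER_CUBIC))
W=cloud(c);Z=W[...,2]
def r(n,b,lo,hi):
    t=np.zeros(Z.shape,bool);t[b[0]:b[1],b[2]:b[3]]=1;t&=(Z>lo)&(Z<hi)
    k,l,s,_=cv2.connectedComponentsWithStats(t.astype(np.uint8))
    for i in range(1,k):
        if s[i,4]>25:
            q=cv2.minAreaRect(W[l==i][:,:2].astype(np.float32));print(n,s[i,4],np.round(q[0],4),np.round(q[1],3),round(q[2],1),'z',np.median(Z[l==i]).round(4))
r('tray',(130,222,285,372),.055,.08); r('rack',(135,205,110,232),.06,.0735)
r('bar',(185,245,130,262),.006,.016); r('rosin',(228,258,135,168),.012,.04);r('awl',(228,262,332,388),.008,.04)
r('purple',(235,255,278,322),.008,.08);r('sand',(115,152,218,260),.015,.04);r('jar',(195,230,245,280),.08,.1)
print(bot.state()['eef_pos'],bot.state()['t'])
```

```text
tray 221 [ 0.5404 -0.1833] [0.012 0.129] 69.5 z 0.0664
tray 235 [ 0.5172 -0.2479] [0.013 0.13 ] 69.5 z 0.0664
rack 167 [0.565  0.2485] [0.014 0.089] 81.5 z 0.0678
rack 49 [0.5741 0.3336] [0.01  0.044] 82.8 z 0.0689
bar 50 [0.5117 0.2139] [0.08  0.008] 81.2 z 0.0082
bar 216 [0.4108 0.2073] [0.101 0.021] 83.3 z 0.0103
bar 51 [0.3613 0.2786] [0.042 0.038] 48.0 z 0.0126
rosin 226 [0.3548 0.2829] [0.036 0.051] 40.0 z 0.0213
awl 256 [ 0.3345 -0.2959] [0.124 0.023] 59.5 z 0.0203
purple 175 [ 0.3375 -0.1218] [0.012 0.09 ] 10.8 z 0.0611
[0.55680715 0.01348197 0.17937841] 29.0
```

View pics/p8.png

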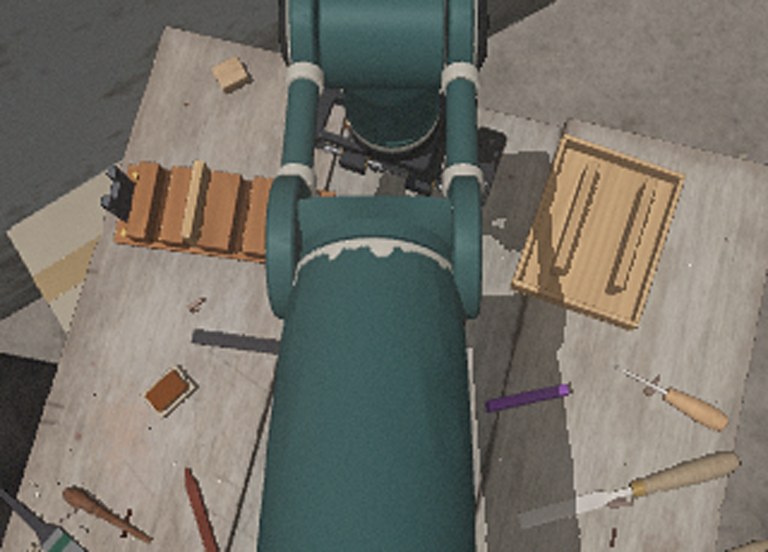

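The top view shows both long blanks standing at crop (575,220) and (630,238), inside the tray with tops at 66 mm (6 mm floor + 60 mm). One short blank is visible at (195,200). Rosin, awl and purple look-alike are where they started. The arm hides the jar and the other short blank, so I'll check those in the scene camera and hand in.

Run:
```python
from h import *
c=grab('scene');W=cloud(c);Z=W[...,2]
for n,(x,y),rad,lo,hi in[('jar',(.4305,-.0246),.06,.086,.096),('short-70',(.546,.154),.05,.06,.072),('short+26',(.565,.248),.05,.06,.072),('sand',(.661,.037),.06,.02,.03)]:
    t=(np.hypot(W[...,0]-x,W[...,1]-y)<rad)&(Z>lo)&(Z<hi); q=cv2.minAreaRect(W[t][:,:2].astype(np.float32)) if t.sum()>5 else None
    print(n,t.sum(),q)
bot.hand_in()
```

```text
jar 226 ((0.4325501620769501, -0.021052248775959015), (0.05893984064459801, 0.05806548520922661), 69.45159149169922)
short-70 169 ((0.5423092842102051, 0.13664281368255615), (0.05384748801589012, 0.08767147362232208), 81.58604431152344)
short+26 132 ((0.5681629180908203, 0.2505090832710266), (0.013023823499679565, 0.09096711874008179), 80.30281829833984)
sand 187 ((0.66364586353302, 0.04026064649224281), (0.07475967705249786, 0.04437941312789917), 56.42572021484375)
the job is handed in; nothing more can be done
```

I did the job in the order asked and handed it in at about 29 s on the robot's clock. The bar went first: I lifted it out of both brackets and laid it flat on the bench in front of the rack. Then the two longer blanks went from their slots into the tray, each lowered until the floor pushed back.

**Blanks:** both stand on edge in the tray, upright and well clear of its walls. Their tops are at 66 mm, which is the 6 mm floor plus their 60 mm height, so they stick up above the 38 mm walls. I read "level on its floor" as allowing that rather than laying them flat.

**Bar:** it read about 10 mm high at both ends after release, so it lies flat. Part of it was hidden by the arm in the last top view.

**Short blanks and bystanders:**
- The short blank at +26 measures as still in place. The patch for the one at −70 also caught a bracket, so that number can't be trusted; a scene picture taken before the final carry showed it standing.
- The rosin cake matches its first measurement. The jar and sanding block read 3–4 mm from theirs, but by a different camera, and nothing went near them.
- The awl and purple look-alike sit at the same picture positions as before. Their fitted outlines came out a little different, about 5 mm and 9 mm at the centre.

**Fault found on the way:** the real fingertips sit about 30 mm above the reported tool position. The first try at the bar therefore closed just above it without gripping, and the bar stayed in its brackets. I corrected for this from the depth images.

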